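# Back the bench press off by one turn

## Task

The pressed bearing block is still too tight under the ram of the bench screw press to come out. Raise the ram by pushing the hand wheel round by its upright handle through exactly one full turn counter-clockwise (seen from above), so that the handle comes to rest back where it started, then draw the fingers clear. Only push the handle with the fingertips: do not take it between the fingers and do not push on the rim or spokes, and leave the block and everything else on the bench where it is.

Things in the scene. Friction and masses are not known exactly. Their poses are not given: they have to be found in the camera images.
- press: fixed bench screw press: base 150 x 260 x 24 mm (its x, y), two 25 mm pillars at y = +-95 mm of its frame, crosshead 62 x 245 mm with its top 212 mm above the bench, and on the rising spindle a horizontal three-spoke hand wheel with a vertical axis. Origin: centre of the base's underside, on the bench, straight under the wheel's axis
- wheel_axis (a point): fixed point on the vertical axis of the hand wheel, 255 mm above the bench (about the height of the rim's middle; the wheel itself climbs 5 mm a turn)
- handwheel (a joint): angle of the hand wheel in rad; grows as it turns counter-clockwise seen from above, which raises the ram (5 mm a turn, 2 pi = one turn). At 0 the handle lies on the +x side of the press frame. It starts between -2.5 and 2.5 and has end stops at -3.4 and 12. Stiff thread friction: about 0.4 N m, i.e. some 5 N at the handle, more while it moves; it stays where it is left and does not run on
- push_handle: the upright black handle, fixed to the rim at the end of one spoke; round, 18 to 25 mm thick, grip from 12 to 77 mm above the rim's middle (267 to 332 mm above the bench at joint value 0, 0.8 mm more per rad), its axis parallel to the wheel's axis and 82 mm from it. This body's origin lies on the wheel's axis at bench height; use handle_grip for the handle itself
- handle_grip (a point): point on the handle's own axis, 82 mm from the wheel's axis, 300 mm above the bench at joint value 0, 32 mm below the handle's top
- wheel_rim: rim and three spokes of the hand wheel, cast iron: rim 180 mm outside diameter, 16 mm thick, its top 8 mm above its middle (263 mm above the bench at joint value 0); the spokes lie lower than the rim's top, the hub in the middle reaches 275 mm. Origin on the wheel's axis at bench height
- ram_face (a point): centre of the lower face of the press's ram (20 mm thick), about 78 mm above the bench at joint value 0; rises 5 mm a turn
- bearing_block: iron bearing block (64 x 88 x 10 mm foot, 50 x 46 mm body to 35 mm) with a brass bush, 43 mm tall in all, 0.6 kg, loose on the press's anvil under the ram; origin: centre of its underside. To be left alone
- spare_bush: loose flanged brass bush, 42 mm across, 30 mm tall; origin: centre of its underside. Bystander
- next_block: loose iron bearing block without bush, 64 x 88 x 35 mm; origin: centre of its underside. Bystander
- chuck_key: loose T-shaped steel drill-chuck key, 66 x 64 x 17 mm, lying flat; origin: on the bench under its middle. Bystander
- mallet: loose mallet with wooden handle, 260 mm long, lying flat along its x. Bystander
- oil_bottle: loose oil bottle, 54 mm across, 135 mm tall; origin: centre of its underside. Bystander
- bush_bin: loose small open bin, 100 x 80 x 50 mm; origin: centre of its underside. Bystander
- pine_offcut: loose pine offcut, 120 x 45 x 45 mm; origin: centre of its underside. Bystander

How it is judged:
By the outcome, as a careful person would: the job done as asked, in the order asked, and still so for the second after the job is handed in, with the robot touching nothing.
It also fails if it takes over 56 s, if anything falls off the work surface, if the arm or the gripper's body presses on something with over 40 N, if the wrist force passes 120 N, or if a joint passes its speed limit or range.

## Robot

A 6-joint arm with a two-finger parallel gripper is mounted at the origin on the work surface. World frame = base frame: x ahead of the robot, y to its left, z up, the work surface at z = 0. Lengths are in mm, angles in rad, forces in N, time in s.
With the tool pointing down it reaches from about 275 to 1000 mm from the base axis. Payload 8.4 kg.
Tool frame: the origin (TCP) lies midway between the tips of the shut fingers; the grasp point (between the pads) lies 19 mm behind it; z points along the fingers, y is the line along which they close (so a half turn about z gives the same grasp; the last joint's range is limited). The gripper opens to 85 mm and grips with 20 to 120 N. Pads are 22 mm wide; open, the fingers measure 114 mm over their backs; the gripper's body (76 mm by 85 mm) begins 54 mm behind the grasp point. The pads swing forward as they close: fully open they stand 13 mm farther back than shut.
Start: joints at [-1.229, 0.353, 1.633, -0, 1.155, -0.002], TCP at [210.666, -588.428, 231.281] pointing down, gripper open.
Joint ranges: [-2.63, 2.63], [-0.92, 2.1], [0.06, 2.66], [-1.3, 4.44], [0, 2.69], [-3.02, 3.02]. Speed limits (rad/s): [2.22, 2.22, 2.79, 3.14, 3.14, 3.14].

## Interface

Orientations are given as [roll, pitch, yaw] about the fixed x, y, z axes, in that order (R = Rz(yaw) Ry(pitch) Rx(roll)).
In Python, from rig import monitor, imaging, r gives the robot as it stands.
- The arm moves only by the tool drive_tool, never from a script. Its argument "plan" is a list of rows, each an object of numbers: "x", "y", "z": the shift along the tool's x, y, z in units of 50 mm (1.0 is 50 mm); "ax", "ay", "az": the turn, a rotation vector about the tool's x, y, z in units of 6 degrees (1.0 is 6 degrees); "hand": the finger opening in mm, from 0 to 85.4. In form: [{"x": .., "y": .., "z": .., "ax": .., "ay": .., "az": .., "hand": ..}, ...]. A call has 1 to 8 rows; each row is the pose to reach, as a shift and turn from the pose commanded when the call began, along the tool's axes at that moment; what a row does not reach only later rows make up. A row lasts 1/10 s, in which the tool goes at most 50 mm and 8.59 degrees, less where a joint would pass 70% of its speed; a pose out of reach is approached as far as the arm can. A call with a gripper value outside its range is refused whole. The fingers move at their own pace and stop on an object; "grip_force" is the grip in N (left out, the last holds). Time passes only in rows, so rows that repeat a pose let the fingers close. It gives the time, the measured TCP pose, the force, the opening and the grip force at its end, in the units of the state.
- monitor.sense(): the state, without advancing time (a new reading comes with each control period).
- imaging.grab_frame(name): name is "side" or "top" or "wrist"; returns the picture (420x560x3 uint8, red, green, blue); there is no depth.
- imaging.camera_info(name): a dict with "mtx" (3x3 intrinsics, pixels), "R" (3x3) and "t" (3): a world point X has camera coordinates R X + t. Camera axes: x right, y down, z forward; pixel columns grow to the right and rows downward; lengths in mm; the calibration is good to about 2 mm. A picture is of the moment at which its call begins: read the wrist's pose just before it. camera_info takes no time and is no camera call; for the wrist camera it gives the pose at the moment of the call.
- r.sign_off(): hands the job in; it is judged then, once.
The state is a dict: "clock": time; "qpos": joint angles; "qvel": joint speeds; "joint_efforts": joint torques, N m; "eef_pos": TCP position; "tcp_rot": TCP orientation; "contact_force": force on the tool from outside, world axes, zero at the start; "wrist_torque": the same for the moment, N m; "opening": opening from 0.0 (shut) to 1.0 (fully open); "grasp_force": force on a finger pad.
Only numpy, scipy, OpenCV 4.12 (cv2) and the standard library are available. Lean on these libraries where they do the work, as an engineer would, in place of code of your own. Each camera call takes 0.05 s, during which the arm holds its last target. There are 200 camera calls.

## Working session

There is one attempt and no reset: what is moved stays moved. The work goes in short steps, Python scripts to look and compute and a tool call to move; the robot and the scene stay as the last step left them, time stands still between calls to the robot, and variables do not carry over. Pictures are saved under pics/ and viewed, at most 10 in all, crops included, and the job is handed in when it is done.

Besides the shell and the picture viewer there is one more tool, called after "Emit:" as name(argument=value, ...) on one line, values as JSON. drive_tool: Moves the arm, as the interface text tells. Its arguments: {"type":"object","properties":{"plan":{"type":"array","items":{"type":"object","properties":{"x":{"type":"number"},"y":{"type":"number"},"z":{"type":"number"},"ax":{"type":"number"},"ay":{"type":"number"},"az":{"type":"number"},"hand":{"type":"number"}}}},"grip_force":{"type":"number"}},"required":["plan"]}

```bash
mkdir -p pics; python3 - <<'E'
from rig import monitor, imaging, r
import cv2,numpy as np
s=monitor.sense();print(s)
for n in("side","top"):
    f=imaging.grab_frame(n);cv2.imwrite(f"pics/{n}0.png",f[:,:,::-1]);i=imaging.camera_info(n);print(n,np.round(i["mtx"],1).tolist(),np.round(-np.array(i["R"]).T@i["t"],0))
E
```

```text
{'clock': 0.0, 'qpos': array([-1.22936798e+00,  3.53662191e-01,  1.63417118e+00, -3.14033549e-05,
        1.15516726e+00, -2.40502608e-03]), 'qvel': array([ 3.62662640e-05, -2.55696648e-04,  3.65260915e-04,  1.08976224e-03,
       -1.75186176e-03, -1.54341617e-03]), 'joint_efforts': array([ 3.44934873e-03, -6.05248332e+01, -3.42062116e+01,  1.67422936e-04,
        9.54056246e-03,  5.47123375e-05]), 'eef_pos': array([ 210.51098357, -587.96291391,  230.53704795]), 'tcp_rot': array([-3.14018460e+00,  2.53255495e-05,  3.43846090e-01]), 'contact_force': array([-0.16181724, -0.0837541 ,  0.0442895 ]), 'wrist_torque': array([-0.05893432, -0.03829327,  0.00162595]), 'grasp_force': 0.0, 'opening': 1.0004846765698314}
side [[497.6, 0.0, 283.0], [0.0, 497.6, 206.6], [0.0, 0.0, 1.0]] [1012.  354. 1086.]
top [[400.1, 0.0, 284.5], [0.0, 400.1, 211.7], [0.0, 0.0, 1.0]] [ 506.   51. 1277.]
```

View pics/side0.png

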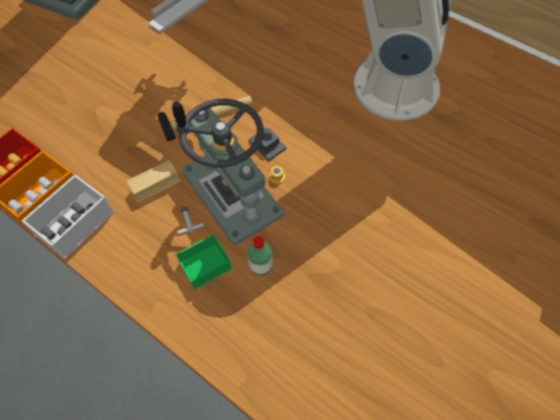

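View pics/top0.png

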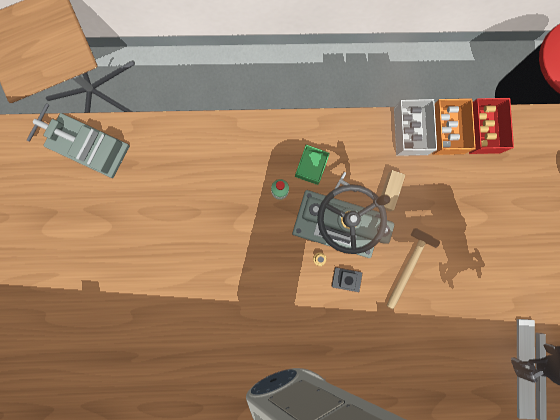

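The side view shows the wheel with its hub near (221,132) and two dark uprights at (179,113) and (166,126). The top view shows the hub near (353,218) and the handle near (383,200). I'll measure these next.

```bash
cat > h.py <<'E'
import numpy as np,cv2
def ray(i,px):
    R=np.array(i["R"]);t=np.array(i["t"]).ravel();K=np.array(i["mtx"])
    d=R.T@np.linalg.solve(K,[px[0],px[1],1.]);return -R.T@t,d/np.linalg.norm(d)
def onz(i,px,z):
    c,d=ray(i,px);return c+d*(z-c[2])/d[2]
def proj(i,X):
    p=np.array(i["mtx"])@(np.array(i["R"])@X+np.array(i["t"]).ravel());return p[:2]/p[2]
E
python3 - <<'E'
from h import *
from rig import imaging
T=imaging.camera_info("top");S=imaging.camera_info("side")
print("hub top",onz(T,(353,218),275),"side",onz(S,(221,131),275))
for p in[(383,200)]:print("handle top",onz(T,p,332))
for p in[(179,105),(179,122),(163,116),(169,136)]:print("side",onz(S,p,332),onz(S,p,267))
a=cv2.imread("pics/top0.png")[150:290,270:450];b=cv2.imread("pics/side0.png")[80:230,140:320]
a=cv2.resize(a,None,fx=4.2,fy=4.2,interpolation=2);b=cv2.resize(b,None,fx=4,fy=4,interpolation=2)
cv2.imwrite("pics/topc.png",a);cv2.imwrite("pics/sidec.png",b)
E
```

```text
hub top [ 567.51246512 -146.01381412  275.        ] side [ 575.76007844 -134.47708673  275.        ]
handle top [ 605.20450292 -208.57834636  332.        ]
side [ 607.15052893 -208.57771232  332.        ] [ 572.24960671 -257.11285974  267.        ]
side [ 638.67201932 -179.199736    332.        ] [ 606.48868121 -225.20209959  267.        ]
side [ 646.49323854 -214.28578952  332.        ] [ 614.98419662 -263.31305136  267.        ]
side [ 675.07424654 -171.09543653  332.        ] [ 646.02927887 -216.39909852  267.        ]
```

View pics/topc.png

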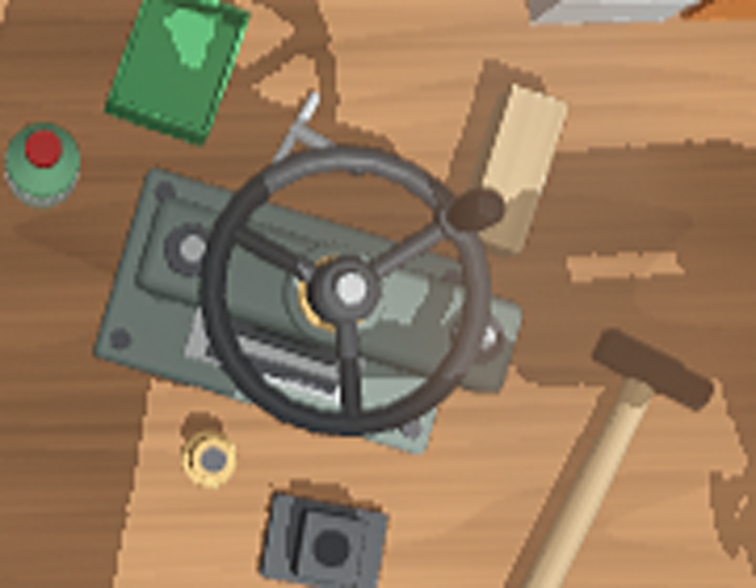

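View pics/sidec.png

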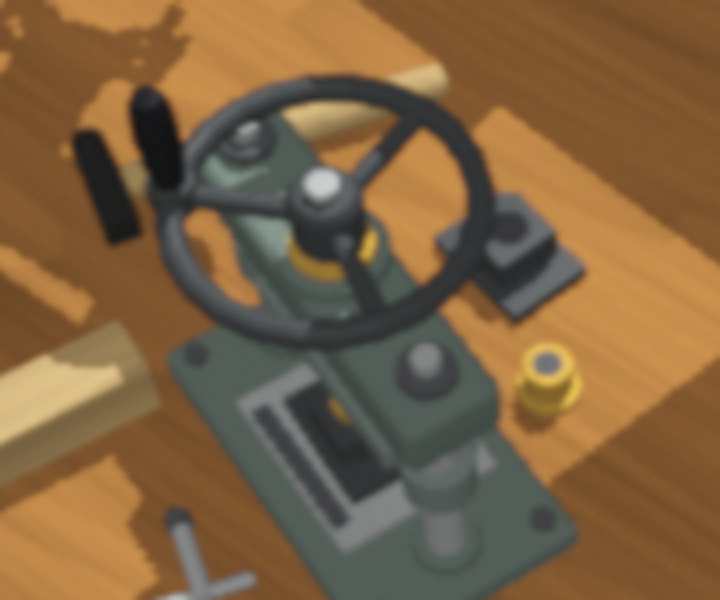

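The crops show the hub tops at about (353.3,218.6) in the top view and (220.5,125.8) in the side view. The handle tops are at about (386.2,199.5) and (177,104.3), and the other dark upright in the side view is the mallet head. Next I triangulate these points and check the radius.

```bash
python3 - <<'E'
from h import *
from rig import imaging
T=imaging.camera_info("top");S=imaging.camera_info("side")
def tri(a,b):
    A=[];B=[]
    for i,p in((T,a),(S,b)):
        c,d=ray(i,p);M=np.eye(3)-np.outer(d,d);A.append(M);B.append(M@c)
    X=np.linalg.lstsq(np.vstack(A),np.hstack(B),rcond=None)[0]
    return X.round(1),(proj(T,X)-a).round(1)
h=tri((353.3,218.6),(220.5,125.8));g=tri((386.2,199.5),(177,104.3))
print(h,g,np.linalg.norm((h[0]-g[0])[:2]),onz(T,(353.3,218.6),275),onz(S,(220.5,125.8),275),onz(S,(177,104.3),331),onz(T,(386.2,199.5),331))
# rim: outer ellipse by dark mask
for n,i,c in(("top",T,(352,218)),("side",S,(221,132))):
    im=cv2.cvtColor(cv2.imread(f"pics/{n}0.png"),cv2.COLOR_BGR2HSV)
    m=((im[...,2]<95)&(im[...,1]<90)).astype(np.uint8)
    P=[]
    for a in np.linspace(0,2*np.pi,240,endpoint=False):
        # outermost dark pixel near rim along ray from the hub, predicted radius 82
        X0=np.array([566,-143,258.])+82*np.array([np.cos(a),np.sin(a),0]);
        best=[]
        for r_ in np.arange(66,100,.5):
            X=np.array([566,-143,258.])+r_*np.array([np.cos(a),np.sin(a),0]);u=proj(i,X).round().astype(int)
            if m[u[1],u[0]]:best.append(r_)
        if 10<len(best)<50:P.append(X0[:2]*0+np.array([566,-143])+np.mean(best)*np.array([np.cos(a),np.sin(a)]))
    P=np.array(P)
    A=np.c_[2*P,np.ones(len(P))];w=np.ones(len(P))
    for _ in range(15):
        s=np.linalg.lstsq(A*w[:,None],(P**2).sum(1)*w,rcond=None)[0];rr=np.sqrt(s[2]+s[:2]@s[:2]);w=1/(1+(abs(np.hypot(*(P-s[:2]).T)-rr)/1.5)**2)
    print(n,len(P),s[:2],rr)
E
```

```text
(array([ 565.5, -146.2,  273.2]), array([-0.3,  0.2])) (array([ 606.2, -216.9,  327.7]), array([-0.3,  0.2])) 81.57806077616705 [ 565.97847245 -146.70935222  275.        ] [ 566.05734913 -144.15367959  275.        ] [ 607.67168318 -213.72308705  331.        ] [ 606.31767855 -216.61158867  331.        ]
top 156 [ 566.92024879 -146.56389368] 81.26725092496434
side 160 [ 567.56225161 -143.96890729] 81.44635039310035
```

Position estimates so far:

| Item | Value |
|---|---|
| Wheel axis | about (566.5, -145.5) |
| Handle | about (606.5, -215.5) |
| Handle radius from axis | 80.6 mm (82 given) |
| Handle azimuth | -60° |

I'll shut the fingers, go up, and approach from the clockwise side. I'll push with the tool's +x face for the first half turn and the -x face for the second, so the last joint stays in range.

Emit:
drive_tool(plan=[{"z": -1, "hand": 0}, {"z": -2, "hand": 0}, {"x": 0.9, "y": -0.4, "z": -2.4, "hand": 0}, {"x": 1.8, "y": -0.8, "z": -2.4, "az": -0.5, "hand": 0}, {"x": 2.7, "y": -1.2, "z": -2.4, "az": -1, "hand": 0}, {"x": 3.6, "y": -1.65, "z": -2.4, "az": -1.6, "hand": 0}, {"x": 4.5, "y": -2.1, "z": -2.4, "az": -1.6, "hand": 0}, {"x": 4.5, "y": -2.1, "z": -2.4, "az": -1.6, "hand": 0}], grip_force=40)

```text
invalid input
```

Emit:
drive_tool(plan=[{"x": 0, "y": 0, "z": -1, "ax": 0, "ay": 0, "az": 0, "hand": 0}, {"x": 0, "y": 0, "z": -2, "ax": 0, "ay": 0, "az": 0, "hand": 0}, {"x": 0.9, "y": -0.4, "z": -2.4, "ax": 0, "ay": 0, "az": 0, "hand": 0}, {"x": 1.8, "y": -0.8, "z": -2.4, "ax": 0, "ay": 0, "az": -0.5, "hand": 0}, {"x": 2.7, "y": -1.2, "z": -2.4, "ax": 0, "ay": 0, "az": -1, "hand": 0}, {"x": 3.6, "y": -1.65, "z": -2.4, "ax": 0, "ay": 0, "az": -1.6, "hand": 0}, {"x": 4.5, "y": -2.1, "z": -2.4, "ax": 0, "ay": 0, "az": -1.6, "hand": 0}, {"x": 4.5, "y": -2.1, "z": -2.4, "ax": 0, "ay": 0, "az": -1.6, "hand": 0}], grip_force=40)

```text
clock: 0.9
eef_pos: [390.3, -409.7, 351.1]
tcp_rot: [-3.14, -0.002, 0.516]
contact_force: [-0.7, 0.0, -0.4]
opening: -0.001
grasp_force: 0.0
```

Emit:
drive_tool(plan=[{"x": 0.95, "y": -0.25, "z": 0, "ax": 0, "ay": 0, "az": 0, "hand": 0}, {"x": 1.9, "y": -0.5, "z": 0, "ax": 0, "ay": 0, "az": 0, "hand": 0}, {"x": 2.85, "y": -0.75, "z": 0, "ax": 0, "ay": 0, "az": 0, "hand": 0}, {"x": 3.8, "y": -1, "z": 0, "ax": 0, "ay": 0, "az": 0, "hand": 0}, {"x": 4.8, "y": -1.25, "z": 0, "ax": 0, "ay": 0, "az": 0, "hand": 0}, {"x": 4.8, "y": -1.25, "z": 0, "ax": 0, "ay": 0, "az": 0, "hand": 0}, {"x": 4.8, "y": -1.25, "z": 0.65, "ax": 0, "ay": 0, "az": 0, "hand": 0}, {"x": 4.8, "y": -1.25, "z": 1.3, "ax": 0, "ay": 0, "az": 0, "hand": 0}])

```text
clock: 1.7
eef_pos: [566.2, -242.2, 286.0]
tcp_rot: [3.14, -0.001, 0.512]
contact_force: [0.6, 0.3, -0.5]
opening: -0.004
grasp_force: 0.0
```

```bash
python3 - <<'E'
from h import *
from rig import imaging,monitor
a=imaging.grab_frame("top")[130:290,270:470,::-1];b=imaging.grab_frame("side")[50:210,80:280,::-1]
cv2.imwrite("pics/c2.png",cv2.resize(np.hstack([a,b]),None,fx=2,fy=2,interpolation=2))
s=monitor.sense();print(s["eef_pos"],s["tcp_rot"],s["contact_force"],s["qpos"])
E
```

```text
[ 563.00419493 -241.32581446  281.66126446] [-3.135302    0.0052704   0.51115081] [-0.99413122  0.85522356 -0.13740647] [-4.07191913e-01  2.95659893e-01  1.59975527e+00 -3.87717514e-04
  1.25437588e+00  6.52592332e-01]
```

View pics/c2.png

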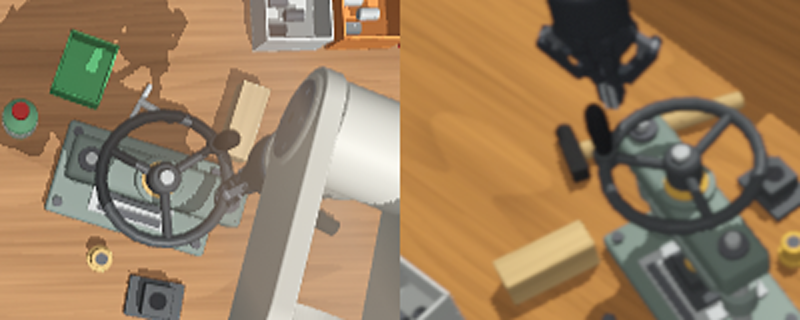

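Fingertips stand just behind the handle, shut. I creep in to find first contact.

Emit:
drive_tool(plan=[{"x": 0.15, "y": 0, "z": -0.08, "ax": 0, "ay": 0, "az": 0, "hand": 0}, {"x": 0.3, "y": 0, "z": -0.08, "ax": 0, "ay": 0, "az": 0, "hand": 0}, {"x": 0.42, "y": 0, "z": -0.08, "ax": 0, "ay": 0, "az": 0, "hand": 0}, {"x": 0.42, "y": 0, "z": -0.08, "ax": 0, "ay": 0, "az": 0, "hand": 0}, {"x": 0.44, "y": 0, "z": -0.08, "ax": 0, "ay": 0, "az": 0, "hand": 0}])

```text
clock: 2.3
eef_pos: [585.3, -231.0, 290.9]
tcp_rot: [3.141, -0.0, 0.512]
contact_force: [-0.5, -0.8, 0.2]
opening: 0.001
grasp_force: 0.0
```

Emit:
drive_tool(plan=[{"x": 0.02, "y": 0, "z": 0, "ax": 0, "ay": 0, "az": 0, "hand": 0}, {"x": 0.04, "y": 0, "z": 0, "ax": 0, "ay": 0, "az": 0, "hand": 0}])

```text
clock: 2.5
eef_pos: [586.7, -230.1, 290.4]
tcp_rot: [3.142, 0.0, 0.511]
contact_force: [0.3, 0.4, -0.4]
opening: 0.003
grasp_force: 0.0
```

Emit:
drive_tool(plan=[{"x": 0.02, "y": 0, "z": 0, "ax": 0, "ay": 0, "az": 0, "hand": 0}, {"x": 0.04, "y": 0, "z": 0, "ax": 0, "ay": 0, "az": 0, "hand": 0}])

```text
clock: 2.7
eef_pos: [588.5, -229.1, 290.3]
tcp_rot: [-3.142, 0.0, 0.511]
contact_force: [-1.3, 0.2, 0.2]
opening: -0.002
grasp_force: 0.0
```

Emit:
drive_tool(plan=[{"x": 0.02, "y": 0, "z": 0, "ax": 0, "ay": 0, "az": 0, "hand": 0}, {"x": 0.02, "y": 0, "z": 0, "ax": 0, "ay": 0, "az": 0, "hand": 0}])

```text
clock: 2.9
eef_pos: [589.1, -228.7, 290.2]
tcp_rot: [-3.141, 0.001, 0.511]
contact_force: [-0.8, -0.7, 0.1]
opening: 0.001
grasp_force: 0.8
```

Emit:
drive_tool(plan=[{"x": 0.02, "y": 0, "z": 0, "ax": 0, "ay": 0, "az": 0, "hand": 0}, {"x": 0.02, "y": 0, "z": 0, "ax": 0, "ay": 0, "az": 0, "hand": 0}])

```text
clock: 3.1
eef_pos: [589.7, -228.4, 290.2]
tcp_rot: [-3.141, 0.001, 0.511]
contact_force: [-5.1, -3.3, 0.9]
opening: 0.002
grasp_force: 2.6
```

Emit:
drive_tool(plan=[{"x": 0.02, "y": 0, "z": 0, "ax": 0, "ay": 0, "az": 0, "hand": 0}, {"x": 0.02, "y": 0, "z": 0, "ax": 0, "ay": 0, "az": 0, "hand": 0}])

```text
clock: 3.3
eef_pos: [590.7, -227.9, 290.2]
tcp_rot: [3.142, 0.001, 0.511]
contact_force: [-3.7, -2.5, 2.3]
opening: 0.003
grasp_force: 2.5
```

Emit:
drive_tool(plan=[{"x": 0.02, "y": 0, "z": 0, "ax": 0, "ay": 0, "az": 0, "hand": 0}, {"x": 0.02, "y": 0, "z": 0, "ax": 0, "ay": 0, "az": 0, "hand": 0}])

```text
clock: 3.5
eef_pos: [591.7, -227.5, 290.3]
tcp_rot: [3.141, 0.001, 0.511]
contact_force: [-2.8, -3.9, 1.0]
opening: -0.001
grasp_force: 2.4
```

First contact came at TCP (589.3, -228.6) with yaw 0.511. That puts the handle radius near 10.3 mm, which fits the sizes given. I now push round in 42° arcs with the tool turning along.

Emit:
drive_tool(plan=[{"x": 0.18, "y": 0.03, "z": 0, "ax": 0, "ay": 0, "az": -1, "hand": 0}, {"x": 0.36, "y": 0.05, "z": 0, "ax": 0, "ay": 0, "az": -2, "hand": 0}, {"x": 0.54, "y": 0.05, "z": 0, "ax": 0, "ay": 0, "az": -3, "hand": 0}, {"x": 0.72, "y": 0.02, "z": 0, "ax": 0, "ay": 0, "az": -4, "hand": 0}, {"x": 0.89, "y": -0.02, "z": 0, "ax": 0, "ay": 0, "az": -5, "hand": 0}, {"x": 1.06, "y": -0.08, "z": 0, "ax": 0, "ay": 0, "az": -6, "hand": 0}, {"x": 1.23, "y": -0.15, "z": 0, "ax": 0, "ay": 0, "az": -7, "hand": 0}, {"x": 1.23, "y": -0.15, "z": 0, "ax": 0, "ay": 0, "az": -7, "hand": 0}])

```text
clock: 4.3
eef_pos: [642.4, -189.8, 290.1]
tcp_rot: [3.142, -0.0, 1.247]
contact_force: [-1.2, -0.5, -0.3]
opening: 0.0
grasp_force: 0.0
```

```bash
cat >> h.py <<'E'
A=np.array([566.5,-145.5]);P0=np.array([589.3,-228.6]);Y0=29.3
def rot(b):
    b=np.deg2rad(b);return np.array([[np.cos(b),-np.sin(b)],[np.sin(b),np.cos(b)]])
def status():
    from rig import monitor
    s=monitor.sense();p=s["eef_pos"];v=p[:2]-A;v0=P0-A
    y=np.rad2deg(s["tcp_rot"][2])
    b=(np.rad2deg(np.arctan2(v[1],v[0])-np.arctan2(v0[1],v0[0])))%360
    print("t",s["clock"],"p",p.round(1),"yaw",y.round(1),"beta",b.round(1),"rad",np.hypot(*v).round(1),"want 86.2; yaw lag",((Y0+b-y+180)%360-180).round(1),"F",s["contact_force"].round(1),"q",s["qpos"].round(2))
    return p,y,b
def shift(p,y,tgt):
    d=rot(-y)@(np.array(tgt)-p[:2]);return (np.array([d[0],-d[1]])/50).round(3)
E
python3 -c "
from h import *
p,y,b=status();print(shift(p,y,A+rot(round(b))@(P0-A)))"
```

```text
t 4.3 p [ 642.4 -189.8  290.1] yaw 71.4 beta 44.4 rad 87.9 want 86.2; yaw lag 2.3 F [-1.2 -0.5 -0.3] q [-0.29  0.38  1.47  0.    1.3   0.03]
[-0.005 -0.036]
```

Emit:
drive_tool(plan=[{"x": 0.18, "y": 0.0, "z": 0, "ax": 0, "ay": 0, "az": -1.2, "hand": 0}, {"x": 0.36, "y": 0.01, "z": 0, "ax": 0, "ay": 0, "az": -2.4, "hand": 0}, {"x": 0.54, "y": 0.01, "z": 0, "ax": 0, "ay": 0, "az": -3.4, "hand": 0}, {"x": 0.72, "y": -0.02, "z": 0, "ax": 0, "ay": 0, "az": -4.4, "hand": 0}, {"x": 0.89, "y": -0.06, "z": 0, "ax": 0, "ay": 0, "az": -5.4, "hand": 0}, {"x": 1.06, "y": -0.12, "z": 0, "ax": 0, "ay": 0, "az": -6.4, "hand": 0}, {"x": 1.23, "y": -0.19, "z": 0, "ax": 0, "ay": 0, "az": -7.4, "hand": 0}, {"x": 1.23, "y": -0.19, "z": 0, "ax": 0, "ay": 0, "az": -7.4, "hand": 0}])

```text
clock: 5.1
eef_pos: [653.0, -128.9, 290.6]
tcp_rot: [3.14, 0.001, 2.019]
contact_force: [1.0, -0.2, -0.1]
opening: -0.003
grasp_force: 0.2
```

```bash
python3 -c "
from h import *
p,y,b=status();print(shift(p,y,A+rot(round(b))@(P0-A)))"
```

```text
t 5.1 p [ 653.  -128.9  290.6] yaw 115.7 beta 85.5 rad 88.1 want 86.2; yaw lag -0.8 F [ 1.  -0.2 -0.1] q [-0.2   0.37  1.48  0.    1.29 -0.65]
[ 0.024 -0.034]
```

Emit:
drive_tool(plan=[{"x": 0.18, "y": 0.03, "z": 0, "ax": 0, "ay": 0, "az": -1, "hand": 0}, {"x": 0.36, "y": 0.05, "z": 0, "ax": 0, "ay": 0, "az": -2, "hand": 0}, {"x": 0.54, "y": 0.05, "z": 0, "ax": 0, "ay": 0, "az": -3, "hand": 0}, {"x": 0.72, "y": 0.02, "z": 0, "ax": 0, "ay": 0, "az": -4, "hand": 0}, {"x": 0.89, "y": -0.02, "z": 0, "ax": 0, "ay": 0, "az": -5, "hand": 0}, {"x": 1.06, "y": -0.08, "z": 0, "ax": 0, "ay": 0, "az": -6, "hand": 0}, {"x": 1.23, "y": -0.15, "z": 0, "ax": 0, "ay": 0, "az": -7, "hand": 0}, {"x": 1.23, "y": -0.15, "z": 0, "ax": 0, "ay": 0, "az": -7, "hand": 0}])

```text
clock: 5.9
eef_pos: [620.0, -76.5, 291.0]
tcp_rot: [3.14, 0.002, 2.75]
contact_force: [2.3, 0.4, 0.0]
opening: -0.004
grasp_force: 0.6
```

```bash
python3 -c "
from h import *
p,y,b=status();print(shift(p,y,A+rot(round(b))@(P0-A)))"
```

```text
t 5.9 p [620.  -76.5 291. ] yaw 157.6 beta 126.9 rad 87.3 want 86.2; yaw lag -1.4 F [2.3 0.4 0. ] q [-0.13  0.3   1.57  0.    1.27 -1.31]
[ 0.01  -0.022]
```

Good tracking: still in light contact and on radius. Next arc.

Emit:
drive_tool(plan=[{"x": 0.18, "y": 0.01, "z": 0, "ax": 0, "ay": 0, "az": -1, "hand": 0}, {"x": 0.36, "y": 0.03, "z": 0, "ax": 0, "ay": 0, "az": -2, "hand": 0}, {"x": 0.54, "y": 0.03, "z": 0, "ax": 0, "ay": 0, "az": -3, "hand": 0}, {"x": 0.72, "y": 0.0, "z": 0, "ax": 0, "ay": 0, "az": -4, "hand": 0}, {"x": 0.89, "y": -0.04, "z": 0, "ax": 0, "ay": 0, "az": -5, "hand": 0}, {"x": 1.06, "y": -0.1, "z": 0, "ax": 0, "ay": 0, "az": -6, "hand": 0}, {"x": 1.23, "y": -0.17, "z": 0, "ax": 0, "ay": 0, "az": -7, "hand": 0}, {"x": 1.23, "y": -0.17, "z": 0, "ax": 0, "ay": 0, "az": -7, "hand": 0}])

```text
clock: 6.7
eef_pos: [559.3, -61.2, 290.9]
tcp_rot: [3.141, 0.002, -2.802]
contact_force: [1.6, 1.2, 0.2]
opening: 0.003
grasp_force: 0.7
```

```bash
python3 -c "
from h import *
p,y,b=status();print(shift(p,y,A+rot(round(b))@(P0-A)))"
```

```text
t 6.7 p [559.3 -61.2 290.9] yaw -160.5 beta 169.6 rad 84.6 want 86.2; yaw lag -0.6 F [1.6 1.2 0.2] q [-0.11  0.2   1.7   0.    1.24 -2.02]
[0.005 0.033]
```

Emit:
drive_tool(plan=[{"x": 0.18, "y": 0.05, "z": 0, "ax": 0, "ay": 0, "az": -1, "hand": 0}, {"x": 0.36, "y": 0.08, "z": 0, "ax": 0, "ay": 0, "az": -2, "hand": 0}, {"x": 0.54, "y": 0.08, "z": 0, "ax": 0, "ay": 0, "az": -3, "hand": 0}, {"x": 0.72, "y": 0.05, "z": 0, "ax": 0, "ay": 0, "az": -4, "hand": 0}, {"x": 0.89, "y": 0.01, "z": 0, "ax": 0, "ay": 0, "az": -5, "hand": 0}, {"x": 1.06, "y": -0.05, "z": 0, "ax": 0, "ay": 0, "az": -6, "hand": 0}, {"x": 1.23, "y": -0.12, "z": 0, "ax": 0, "ay": 0, "az": -7, "hand": 0}, {"x": 1.23, "y": -0.12, "z": 0, "ax": 0, "ay": 0, "az": -7, "hand": 0}])

```text
clock: 7.5
eef_pos: [503.4, -88.4, 290.6]
tcp_rot: [-3.141, 0.0, -2.07]
contact_force: [-0.0, -0.3, 0.3]
opening: 0.002
grasp_force: 0.2
```

```bash
python3 -c "
from h import *
p,y,b=status();print(shift(p,y,A+rot(round(b))@(P0-A)))"
```

```text
t 7.5 p [503.4 -88.4 290.6] yaw -118.6 beta 212.5 rad 85.1 want 86.2; yaw lag 0.4 F [-0.  -0.3  0.3] q [-0.18  0.12  1.8   0.    1.22 -2.82]
[0.009 0.024]
```

Now I back off, lift clear, spin the tool half a turn back and come down again.

Emit:
drive_tool(plan=[{"x": -0.2, "y": 0, "z": 0, "ax": 0, "ay": 0, "az": 0, "hand": 0}, {"x": -0.4, "y": 0, "z": 0, "ax": 0, "ay": 0, "az": 0, "hand": 0}, {"x": -0.4, "y": 0, "z": -0.7, "ax": 0, "ay": 0, "az": 0, "hand": 0}, {"x": -0.4, "y": 0, "z": -1.4, "ax": 0, "ay": 0, "az": 0, "hand": 0}, {"x": -0.4, "y": 0, "z": -1.4, "ax": 0, "ay": 0, "az": 1.2, "hand": 0}, {"x": -0.4, "y": 0, "z": -1.4, "ax": 0, "ay": 0, "az": 2.5, "hand": 0}, {"x": -0.4, "y": 0, "z": -1.4, "ax": 0, "ay": 0, "az": 3.8, "hand": 0}, {"x": -0.4, "y": 0, "z": -1.4, "ax": 0, "ay": 0, "az": 5, "hand": 0}])

```text
clock: 8.3
eef_pos: [513.1, -69.4, 359.9]
tcp_rot: [3.141, -0.001, -2.597]
contact_force: [-0.2, 0.8, -0.1]
opening: 0.004
grasp_force: 0.0
```

Emit:
drive_tool(plan=[{"x": 0, "y": 0, "z": 0, "ax": 0, "ay": 0, "az": 1.3, "hand": 0}, {"x": 0, "y": 0, "z": 0, "ax": 0, "ay": 0, "az": 2.6, "hand": 0}, {"x": 0, "y": 0, "z": 0, "ax": 0, "ay": 0, "az": 3.9, "hand": 0}, {"x": 0, "y": 0, "z": 0, "ax": 0, "ay": 0, "az": 5.2, "hand": 0}, {"x": 0, "y": 0, "z": 0, "ax": 0, "ay": 0, "az": 6.5, "hand": 0}, {"x": 0, "y": 0, "z": 0, "ax": 0, "ay": 0, "az": 7.8, "hand": 0}, {"x": 0, "y": 0, "z": 0, "ax": 0, "ay": 0, "az": 9, "hand": 0}, {"x": 0, "y": 0, "z": 0, "ax": 0, "ay": 0, "az": 10, "hand": 0}])

```text
clock: 9.1
eef_pos: [513.1, -69.4, 359.8]
tcp_rot: [-3.141, -0.001, 2.64]
contact_force: [0.6, 0.3, -0.3]
opening: 0.002
grasp_force: 0.0
```

Emit:
drive_tool(plan=[{"x": 0, "y": 0, "z": 0, "ax": 0, "ay": 0, "az": 1.3, "hand": 0}, {"x": 0, "y": 0, "z": 0, "ax": 0, "ay": 0, "az": 2.6, "hand": 0}, {"x": 0, "y": 0, "z": 0, "ax": 0, "ay": 0, "az": 3.9, "hand": 0}, {"x": 0, "y": 0, "z": 0, "ax": 0, "ay": 0, "az": 5.2, "hand": 0}, {"x": 0, "y": 0, "z": 0, "ax": 0, "ay": 0, "az": 6.5, "hand": 0}, {"x": 0, "y": 0, "z": 0, "ax": 0, "ay": 0, "az": 7.8, "hand": 0}, {"x": 0, "y": 0, "z": 0, "ax": 0, "ay": 0, "az": 9, "hand": 0}, {"x": 0, "y": 0, "z": 0, "ax": 0, "ay": 0, "az": 10, "hand": 0}])

```text
clock: 9.9
eef_pos: [513.1, -69.3, 359.8]
tcp_rot: [-3.141, -0.0, 1.593]
contact_force: [-0.2, 0.5, -0.1]
opening: -0.002
grasp_force: 0.0
```

Emit:
drive_tool(plan=[{"x": 0, "y": 0, "z": 0, "ax": 0, "ay": 0, "az": 1.3, "hand": 0}, {"x": 0, "y": 0, "z": 0, "ax": 0, "ay": 0, "az": 2.6, "hand": 0}, {"x": 0, "y": 0, "z": 0, "ax": 0, "ay": 0, "az": 3.9, "hand": 0}, {"x": 0, "y": 0, "z": 0, "ax": 0, "ay": 0, "az": 5, "hand": 0}, {"x": 0, "y": 0, "z": 0, "ax": 0, "ay": 0, "az": 5, "hand": 0}])

```text
clock: 10.4
eef_pos: [513.1, -69.5, 359.9]
tcp_rot: [-3.141, 0.0, 1.073]
contact_force: [0.6, 0.9, -0.4]
opening: 0.002
grasp_force: 0.0
```

```bash
python3 -c "
from h import *
p,y,b=status();print(shift(p,y,A+rot(212)@(P0-A)))
from rig import imaging
f=imaging.grab_frame('side');cv2.imwrite('pics/s3.png',cv2.resize(f[60:210,80:300,::-1],None,fx=2.5,fy=2.5,interpolation=2))"
```

```text
t 10.4 p [513.1 -69.5 359.9] yaw 61.5 beta 199.8 rad 92.9 want 86.2; yaw lag 167.6 F [ 0.6  0.9 -0.4] q [-0.14  0.08  1.69  0.    1.37  0.36]
[-0.405 -0.006]
```

View pics/s3.png

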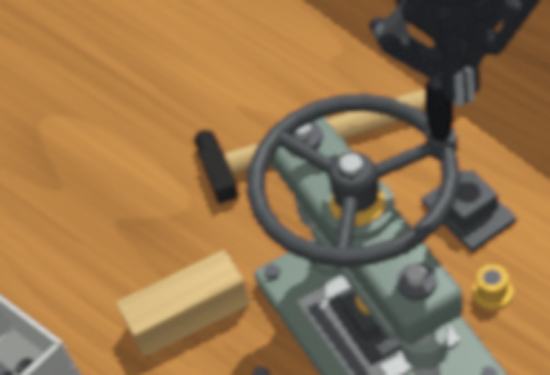

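The picture shows the handle just ahead of the raised fingertips at crop (438,110), with everything else undisturbed. Down again and take up contact with the -x face.

Emit:
drive_tool(plan=[{"x": 0, "y": 0, "z": 0.5, "ax": 0, "ay": 0, "az": 0, "hand": 0}, {"x": 0, "y": 0, "z": 1, "ax": 0, "ay": 0, "az": 0, "hand": 0}, {"x": 0, "y": 0, "z": 1.36, "ax": 0, "ay": 0, "az": 0, "hand": 0}, {"x": -0.1, "y": 0, "z": 1.36, "ax": 0, "ay": 0, "az": 0, "hand": 0}, {"x": -0.2, "y": 0, "z": 1.36, "ax": 0, "ay": 0, "az": 0, "hand": 0}, {"x": -0.3, "y": 0, "z": 1.36, "ax": 0, "ay": 0, "az": 0, "hand": 0}, {"x": -0.4, "y": 0, "z": 1.36, "ax": 0, "ay": 0, "az": 0, "hand": 0}, {"x": -0.4, "y": 0, "z": 1.36, "ax": 0, "ay": 0, "az": 0, "hand": 0}])

```text
clock: 11.25
eef_pos: [503.4, -88.5, 293.2]
tcp_rot: [3.14, -0.001, 1.076]
contact_force: [0.5, 0.2, 0.2]
opening: -0.002
grasp_force: 0.0
```

Emit:
drive_tool(plan=[{"x": -0.18, "y": -0.03, "z": 0, "ax": 0, "ay": 0, "az": -1, "hand": 0}, {"x": -0.36, "y": -0.05, "z": 0, "ax": 0, "ay": 0, "az": -2, "hand": 0}, {"x": -0.54, "y": -0.05, "z": 0, "ax": 0, "ay": 0, "az": -3, "hand": 0}, {"x": -0.72, "y": -0.02, "z": 0, "ax": 0, "ay": 0, "az": -4, "hand": 0}, {"x": -0.89, "y": 0.02, "z": 0, "ax": 0, "ay": 0, "az": -5, "hand": 0}, {"x": -1.06, "y": 0.08, "z": 0, "ax": 0, "ay": 0, "az": -6, "hand": 0}, {"x": -1.23, "y": 0.15, "z": 0, "ax": 0, "ay": 0, "az": -7, "hand": 0}, {"x": -1.23, "y": 0.15, "z": 0, "ax": 0, "ay": 0, "az": -7, "hand": 0}])

```text
clock: 12.05
eef_pos: [480.9, -146.1, 292.9]
tcp_rot: [3.141, 0.0, 1.811]
contact_force: [-0.2, -0.2, 0.3]
opening: -0.0
grasp_force: 0.0
```

```bash
python3 -c "
from h import *
p,y,b=status();print(shift(p,y,A+rot(round(b))@(P0-A)))"
```

```text
t 12.05 p [ 480.9 -146.1  292.9] yaw 103.8 beta 255.1 rad 85.6 want 86.2; yaw lag -179.4 F [-0.2 -0.2  0.3] q [-0.3   0.1   1.82  0.    1.22 -0.54]
[ 0.005 -0.011]
```

Emit:
drive_tool(plan=[{"x": -0.18, "y": -0.04, "z": 0, "ax": 0, "ay": 0, "az": -1, "hand": 0}, {"x": -0.36, "y": -0.06, "z": 0, "ax": 0, "ay": 0, "az": -2, "hand": 0}, {"x": -0.54, "y": -0.06, "z": 0, "ax": 0, "ay": 0, "az": -3, "hand": 0}, {"x": -0.72, "y": -0.03, "z": 0, "ax": 0, "ay": 0, "az": -4, "hand": 0}, {"x": -0.89, "y": 0.01, "z": 0, "ax": 0, "ay": 0, "az": -5, "hand": 0}, {"x": -1.06, "y": 0.07, "z": 0, "ax": 0, "ay": 0, "az": -6, "hand": 0}, {"x": -1.23, "y": 0.14, "z": 0, "ax": 0, "ay": 0, "az": -7, "hand": 0}, {"x": -1.23, "y": 0.14, "z": 0, "ax": 0, "ay": 0, "az": -7, "hand": 0}])

```text
clock: 12.85
eef_pos: [502.2, -203.9, 292.3]
tcp_rot: [-3.141, -0.0, 2.541]
contact_force: [-0.3, 0.3, 0.1]
opening: 0.003
grasp_force: 0.0
```

```bash
python3 -c "
from h import *
p,y,b=status();print(shift(p,y,A+rot(round(b))@(P0-A)))"
```

```text
t 12.85 p [ 502.2 -203.9  292.3] yaw 145.6 beta 296.9 rad 86.8 want 86.2; yaw lag -179.4 F [-0.3  0.3  0.1] q [-0.39  0.17  1.74 -0.    1.23 -1.36]
[-0.006  0.012]
```

Emit:
drive_tool(plan=[{"x": -0.15, "y": -0.02, "z": 0, "ax": 0, "ay": 0, "az": -0.8, "hand": 0}, {"x": -0.3, "y": -0.04, "z": 0, "ax": 0, "ay": 0, "az": -1.7, "hand": 0}, {"x": -0.45, "y": -0.04, "z": 0, "ax": 0, "ay": 0, "az": -2.5, "hand": 0}, {"x": -0.6, "y": -0.03, "z": 0, "ax": 0, "ay": 0, "az": -3.3, "hand": 0}, {"x": -0.72, "y": -0.01, "z": 0, "ax": 0, "ay": 0, "az": -4, "hand": 0}, {"x": -0.8, "y": 0.0, "z": 0, "ax": 0, "ay": 0, "az": -4.5, "hand": 0}, {"x": -0.86, "y": 0.02, "z": 0, "ax": 0, "ay": 0, "az": -4.8, "hand": 0}, {"x": -0.9, "y": 0.03, "z": 0, "ax": 0, "ay": 0, "az": -5, "hand": 0}])

```text
clock: 13.65
eef_pos: [539.0, -228.0, 292.4]
tcp_rot: [-3.14, -0.002, 3.062]
contact_force: [-6.3, -1.3, 3.6]
opening: 0.0
grasp_force: 2.8
```

```bash
python3 -c "
from h import *
p,y,b=status()
for t in(333,339,345,350,355,358,360):print(t,shift(p,y,A+rot(t)@(P0-A)), ((Y0+t-180-y+180)%360-180)/-6)"
```

```text
t 13.65 p [ 539.  -228.   292.4] yaw 175.4 beta 326.2 rad 87.0 want 86.2; yaw lag -179.9 F [-6.3 -1.3  3.6] q [-0.4   0.24  1.65 -0.    1.25 -1.89]
333 [-0.203 -0.022] -1.142494936023103
339 [-0.383 -0.035] -2.142494936023103
345 [-0.564 -0.029] -3.142494936023103
350 [-0.713 -0.009] -3.975828269356436
355 [-0.859  0.023] -4.80916160268977
358 [-0.946  0.048] -5.30916160268977
360 [-1.003  0.068] -5.642494936023103
```

In steady contact now. Slow arc to about 352°, then fine steps.

Emit:
drive_tool(plan=[{"x": -0.1, "y": -0.01, "z": 0, "ax": 0, "ay": 0, "az": -0.6, "hand": 0}, {"x": -0.2, "y": -0.02, "z": 0, "ax": 0, "ay": 0, "az": -1.1, "hand": 0}, {"x": -0.3, "y": -0.03, "z": 0, "ax": 0, "ay": 0, "az": -1.7, "hand": 0}, {"x": -0.4, "y": -0.03, "z": 0, "ax": 0, "ay": 0, "az": -2.2, "hand": 0}, {"x": -0.5, "y": -0.03, "z": 0, "ax": 0, "ay": 0, "az": -2.8, "hand": 0}, {"x": -0.58, "y": -0.03, "z": 0, "ax": 0, "ay": 0, "az": -3.2, "hand": 0}, {"x": -0.65, "y": -0.02, "z": 0, "ax": 0, "ay": 0, "az": -3.6, "hand": 0}, {"x": -0.71, "y": -0.01, "z": 0, "ax": 0, "ay": 0, "az": -4, "hand": 0}])

```text
clock: 14.45
eef_pos: [574.6, -231.7, 292.4]
tcp_rot: [-3.14, -0.002, -2.802]
contact_force: [-4.3, -4.8, 2.4]
opening: 0.002
grasp_force: 2.9
```

```bash
python3 -c "
from h import *
p,y,b=status()
for t in(352,354,356,358,360):print(t,shift(p,y,A+rot(t)@(P0-A)), ((Y0+t-180-y+180)%360-180)/-6)"
```

```text
t 14.45 p [ 574.6 -231.7  292.4] yaw -160.5 beta 350.0 rad 86.6 want 86.2; yaw lag 179.9 F [-4.3 -4.8  2.4] q [-0.38  0.29  1.58 -0.    1.27 -2.29]
352 [-0.06  -0.005] -0.3059705610353755
354 [-0.119 -0.016] -0.6393038943687088
356 [-0.178 -0.026] -0.9726372277020422
358 [-0.238 -0.033] -1.3059705610353756
360 [-0.298 -0.039] -1.6393038943687088
```

Emit:
drive_tool(plan=[{"x": -0.05, "y": -0.01, "z": 0, "ax": 0, "ay": 0, "az": -0.3, "hand": 0}, {"x": -0.1, "y": -0.01, "z": 0, "ax": 0, "ay": 0, "az": -0.6, "hand": 0}, {"x": -0.15, "y": -0.02, "z": 0, "ax": 0, "ay": 0, "az": -0.9, "hand": 0}, {"x": -0.2, "y": -0.03, "z": 0, "ax": 0, "ay": 0, "az": -1.1, "hand": 0}, {"x": -0.23, "y": -0.03, "z": 0, "ax": 0, "ay": 0, "az": -1.3, "hand": 0}, {"x": -0.26, "y": -0.03, "z": 0, "ax": 0, "ay": 0, "az": -1.5, "hand": 0}, {"x": -0.28, "y": -0.04, "z": 0, "ax": 0, "ay": 0, "az": -1.6, "hand": 0}, {"x": -0.28, "y": -0.04, "z": 0, "ax": 0, "ay": 0, "az": -1.6, "hand": 0}])

```text
clock: 15.25
eef_pos: [588.7, -228.9, 292.5]
tcp_rot: [-3.14, -0.002, -2.636]
contact_force: [-3.3, -4.1, 2.0]
opening: -0.001
grasp_force: 2.4
```

```bash
python3 -c "
from h import *
p,y,b=status();print(shift(p,y,P0))
from rig import imaging
for n,(r0,c0) in(('top',(170,340)),('side',(80,140))):
    f=imaging.grab_frame(n)[:,:,::-1];cv2.imwrite(f'pics/{n}f.png',f)
a,b=[cv2.imread(f'pics/side{k}.png')[90:150,140:240] for k in '0f'];
cv2.imwrite('pics/cmp.png',cv2.resize(np.hstack([a,b]),None,fx=4,fy=4,interpolation=2))"
```

```text
t 15.25 p [ 588.7 -228.9  292.5] yaw -151.0 beta 359.5 rad 86.3 want 86.2; yaw lag 179.8 F [-3.3 -4.1  2. ] q [-0.37  0.31  1.55 -0.    1.28 -2.45]
[-0.014 -0.001]
```

View pics/cmp.png

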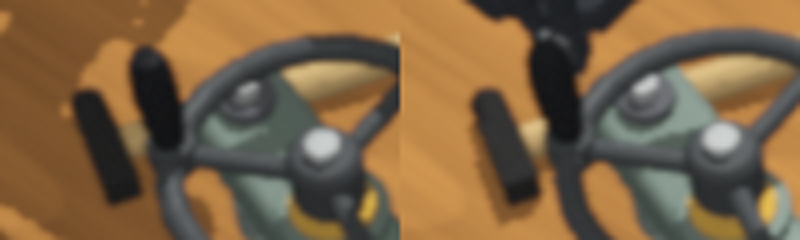

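The before and after crops match, apart from the expected 5 mm rise. Half a millimetre more, then back off and up, clear of the press.

Emit:
drive_tool(plan=[{"x": -0.01, "y": 0, "z": 0, "ax": 0, "ay": 0, "az": 0, "hand": 0}, {"x": -0.01, "y": 0, "z": 0, "ax": 0, "ay": 0, "az": 0, "hand": 0}, {"x": 0.2, "y": 0, "z": 0, "ax": 0, "ay": 0, "az": 0, "hand": 0}, {"x": 0.5, "y": 0, "z": 0, "ax": 0, "ay": 0, "az": 0, "hand": 0}, {"x": 0.6, "y": 0, "z": -0.7, "ax": 0, "ay": 0, "az": 0, "hand": 0}, {"x": 1, "y": 0, "z": -1.4, "ax": 0, "ay": 0, "az": 0, "hand": 0}, {"x": 1.8, "y": 0, "z": -2, "ax": 0, "ay": 0, "az": 0, "hand": 0}, {"x": 2.6, "y": 0, "z": -2.4, "ax": 0, "ay": 0, "az": 0, "hand": 0}])

```text
clock: 16.15
eef_pos: [474.5, -292.4, 414.5]
tcp_rot: [-3.139, 0.001, -2.631]
contact_force: [-0.3, -0.2, -1.1]
opening: -0.001
grasp_force: 0.0
```

Emit:
drive_tool(plan=[{"x": 0.8, "y": 0, "z": 0, "ax": 0, "ay": 0, "az": 0, "hand": 0}, {"x": 1.6, "y": 0, "z": 0, "ax": 0, "ay": 0, "az": 0, "hand": 0}, {"x": 2.2, "y": 0, "z": 0, "ax": 0, "ay": 0, "az": 0, "hand": 0}, {"x": 2.2, "y": 0, "z": 0, "ax": 0, "ay": 0, "az": 0, "hand": 0}])

```text
clock: 16.55
eef_pos: [376.4, -346.8, 412.6]
tcp_rot: [-3.141, -0.001, -2.636]
contact_force: [0.6, 1.1, -0.6]
opening: 0.003
grasp_force: 0.0
```

```bash
python3 -c "
from h import *
status()
from rig import imaging
I={}
for n in('top','side'):
    I[n]=imaging.grab_frame(n)[:,:,::-1];cv2.imwrite(f'pics/{n}g.png',I[n])
a0,a1=[cv2.imread(f'pics/top{k}.png')[160:260,300:400] for k in '0g']
b0,b1=[cv2.imread(f'pics/side{k}.png')[80:180,150:250] for k in '0g']
cv2.imwrite('pics/cmp2.png',cv2.resize(np.vstack([np.hstack([a0,a1]),np.hstack([b0,b1])]),None,fx=3,fy=3,interpolation=2))"
```

```text
t 16.55 p [ 376.4 -346.8  412.6] yaw -151.0 beta 301.3 rad 276.9 want 86.2; yaw lag 121.6 F [ 0.6  1.1 -0.6] q [-0.75  0.04  1.62 -0.    1.47 -2.82]
```

View pics/cmp2.png

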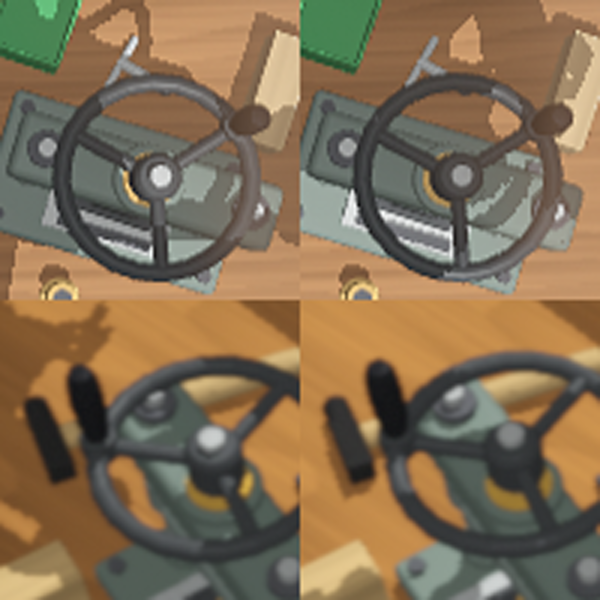

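Handle and spokes are back at their starting direction: top-crop handle at (250,120) before and (252,119) after, and the ram is raised. The other objects in view haven't moved and the arm is clear, so I'm handing in.

```bash
python3 -c "
from rig import r
print(r.sign_off())"
```

```text
the job is handed in; nothing more can be done
None
```

I pushed the hand wheel one full turn counter-clockwise by its handle, using only the shut fingertips. The handle is back where it started to within about 1°, judged from TCP readings and the camera images. The fingers were drawn clear and the job was handed in at about 17 s.

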